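Clamp a sample pot in the titration stand

TASK

Take the pale sample pot with the teal neck and pink band out of the white rack, stand it fully down in the round teal nest of the clamp stand, then turn the black knurled knob of the leaning clamp screw clockwise until it stops tight, so that the red pad presses the pot firmly into its nest. Then let go of everything. Leave the amber bottles in the rack and the white wash bottle standing where they are.

Things in the scene. Friction and masses are not known exactly. Their poses are not given: they have to be found in the camera images.
- pot_mid (a point): centre of the loose sample pot, half-way up (47 mm above its underside; 94 mm tall, z along its axis). Pale round body 52 mm across with a pink band, up to 45 mm (foot chamfered 3 mm); 45 degree shoulder from 45 to 51 mm; above it a teal neck 28 mm across up to the flat top: take it by the neck. About 0.14 kg. Starts upright in any of the rack's four pockets.
- pot: the same pot; origin at the centre of its underside, z up its axis
- rack: fixed white rack, one row of four pockets along its x axis, 254 x 66.5 x 30 mm; origin at the centre of its underside. Pocket centres at x = -94, -31, +31, +94 mm, y = 0; pockets 58 mm square, floor 4 mm above the table. Neighbouring bottles leave too little room for a finger along x; the gap is across the row, along y.
- amber0_mid (a point): centre (56 mm up) of a loose amber bottle with a white cap, 50 mm across, 112 mm tall (50 mm across up to 78 mm, 31 mm cap on top), upright in a rack pocket; leave alone
- amber1_mid (a point): second amber bottle, the same; leave alone
- amber2_mid (a point): third amber bottle, the same; leave alone
- wash_mid (a point): centre (66 mm up) of a loose white wash bottle with a red cap, 60 mm across, 132 mm tall, standing on the table between rack and clamp; leave alone
- nest (a point): centre of the nest's floor on the clamp stand, 12 mm above the table. A teal ring 56 mm inside, 72 mm outside, 12 mm high above that floor; a pot fully down has its underside at this point. Axes: z up; the screw stands on the -x side, its top leaning 40 degrees from vertical away from the nest, towards -x.
- clamp: the fixed clamp stand; origin on the table under the nest's centre, axes as the nest's. White base 175 x 100 x 12 mm (x from -127 to +48 mm); a white post 26 mm wide at x = -48 to -58 mm, up to 93 mm above the table, carries the screw's steel boss (21 mm across).
- knob_mid (a point): centre of the black knurled knob of the clamp screw (36 mm across, 26 mm long, yellow mark on its outer end). z is the screw axis, pointing outwards and up, 40 degrees from vertical; it travels 4 mm along -z per radian of tightening. When tight it is at x = -71 mm, z = +104 mm from the nest point (nest's axes), and the boss begins 20 mm below it.
- screw (a joint): angle of the clamp screw, rad: 0 fully backed out, grows as it is tightened (clockwise seen from the knob's outer end), stops dead at 5.0 = tight. Stiff (0.08 N m) and it stays where it is left. Below about 1.5 the pad is clear of the pot's way into the nest.
- pad: red sprung pad of 8 mm diameter at the lower end of the screw; origin at its centre; it does not turn. With a pot in the nest it meets the pot's shoulder at a screw angle of about 4.2 and is pressed back about 3 mm (2.5 N per mm) when the screw is tight.
- stirrer: fixed white magnetic stirrer with a steel plate, 120 x 130 x 61 mm, beyond the work; origin at the centre of its underside; not used
- tipbox: fixed blue box with a teal lid, 82 x 117 x 47 mm, between rack and clamp; origin at the centre of its underside; not used

How it is judged:
By the outcome, as a careful person would: the job done as asked, in the order asked, and still so for the second after the job is handed in, with the robot touching nothing.
It also fails if it takes over 72 s, if anything falls off the work surface, if the arm or the gripper's body presses on something with over 40 N, if the wrist force passes 120 N, or if a joint passes its speed limit or range.

ROBOT

A 7-joint arm with a two-finger parallel gripper is mounted at the origin on the work surface. World frame = base frame: x ahead of the robot, y to its left, z up, the work surface at z = 0. Lengths are in m, angles in rad, forces in N, time in s.
With the tool pointing down it reaches from about 0.4 to 0.85 m from the base axis. Payload 10.4 kg.
Tool frame: the origin (TCP) lies midway between the tips of the shut fingers; the grasp point (between the pads) lies 19 mm behind it; z points along the fingers, x is the direction in which the jaws open and shut, and the axes are right-handed (so a half turn about z gives the same grasp; the last joint's range is limited). The gripper opens to 85 mm and grips with 20 to 120 N. Pads are 22 mm wide; open, the fingers measure 114 mm over their backs; the gripper's body (76 mm by 85 mm) begins 54 mm behind the grasp point. The pads swing forward as they close: fully open they stand 13 mm farther back than shut.
Start: joints at [-0.023, 0.332, -0.065, 1.46, 0.022, 1.35, -0.088], TCP at [0.625, 0, 0.231] pointing down, gripper open.
Joint ranges: [-2.6, 2.6], [-0.5, 2.12], [-1.47, 1.34], [0.16, 2.42], [-1.27, 4.41], [0.06, 2.06], [-2.6, 2.6]. Speed limits (rad/s): [2.22, 2.22, 2.79, 2.79, 3.14, 3.14, 3.14].

INTERFACE

Orientations are given as a unit quaternion [x, y, z, w].
In Python, from workcell import monitor, eyes, ticket, models gives the robot as it stands.
- The arm moves only by the tool servo_tool, never from a script. Its argument "motion" is a list of rows, each a list of 7 numbers: the opening, from 0 (shut) to 1 (fully open), then the shift along the tool's x, y, z in m, then the turn, a rotation vector about the tool's x, y, z in degrees. In form: [[fingers, tx, ty, tz, rx, ry, rz], ...]. A call has 1 to 20 rows; each row is the pose to reach, as a shift and turn from the pose commanded when the call began, along the tool's axes at that moment; what a row does not reach only later rows make up. A row lasts 1/8 s, in which the tool goes at most 62.5 mm and 10.7 degrees, less where a joint would pass 70% of its speed; a pose out of reach is approached as far as the arm can. A call with a gripper value outside its range is refused whole. The fingers move at their own pace and stop on an object; "grip_force" is the grip in N (left out, the last holds). Time passes only in rows, so rows that repeat a pose let the fingers close. It gives the time, the measured TCP pose, the force and the opening at its end, in the units of the state.
- monitor.get_obs(): the state, without advancing time (a new reading comes with each control period).
- eyes.camera(name): name is "scene" or "side" or "wrist"; returns (picture, depth): 420x560x3 uint8, blue, green, red; 420x560 float32, m along the optical axis (not along the pixel's ray), 0 where there is no reading.
- eyes.camera_info(name): a dict with "intrinsics" (3x3 intrinsics, pixels), "k1" (the pictures are not rectified: a ray, as slopes to the right and down, at radius r is drawn at 1 + k1 r^2 times it, then the intrinsics apply), "extrinsics" (4x4, takes a point from world to camera coordinates); the wrist camera has in their place "tool_from_camera" (4x4, takes a point from camera to tool coordinates, whose origin is the TCP and whose axes are the tool frame's). Camera axes: x right, y down, z forward; pixel columns grow to the right and rows downward; lengths in m; the calibration is good to about 2 mm. A picture is of the moment at which its call begins: read the wrist's pose just before it. camera_info takes no time and is no camera call.
- ticket.hand_in(): hands the job in, once; it reports no verdict.
Trained networks look in the newest picture that a camera, given by its name, has taken for a name from the list of things; names that differ only in an ending like _2 or _b are one class to them, and where a whole thing is asked for, a point or a joint stands for the part that bears it (a point fixed in the world has none). Each returns a list of dicts, best first, with "confidence" (0 to 1); they miss things now and then, are a little off and sometimes report something else, mostly with a low value. They report only what shows in the picture. A call takes as long as a camera call.
- models.boxes_of(camera, thing): "point" ([x, y, z] in m, in the coordinates of the camera as it stood for that picture, good to about 4 mm: the middle of the surface that is visible of it).
The state is a dict: "clock": time; "joint_pos": joint angles; "joint_velocities": joint speeds; "tau": joint torques, N m; "position": TCP position; "ee_rot": TCP orientation; "ft_force": force on the tool from outside, world axes, zero at the start; "torque": the same for the moment, N m; "grip_width": opening from 0.0 (shut) to 1.0 (fully open).
Only numpy, scipy, OpenCV 4.12 (cv2) and the standard library are available. Lean on these libraries where they do the work, as an engineer would, in place of code of your own. Each camera call takes 0.05 s, during which the arm holds its last target. There are 200 camera calls.

## Working session

There is one attempt and no reset: what is moved stays moved. The work goes in short steps, Python scripts to look and compute and a tool call to move; the robot and the scene stay as the last step left them, time stands still between calls to the robot, and variables do not carry over. Pictures are saved under pics/ and viewed, about 8 in all and at most 12, crops included, and the job is handed in when it is done.

Besides the shell and the picture viewer there is one more tool, called after "Call:" as name(argument=value, ...), one argument or row to a line, values as JSON. servo_tool: Moves the arm, as the interface text tells. Its arguments: {"type":"object","properties":{"motion":{"type":"array"},"grip_force":{"type":"number"}},"required":["motion"]}

```bash
mkdir -p pics; cat > h.py <<'E'
import numpy as np, cv2
from scipy.spatial.transform import Rotation as R
from workcell import monitor, eyes, ticket, models
def toolpose():
    o=monitor.get_obs(); T=np.eye(4); T[:3,:3]=R.from_quat(o["ee_rot"]).as_matrix(); T[:3,3]=o["position"]; return T
def shot(c):
    T=toolpose(); im,d=eyes.camera(c); i=eyes.camera_info(c)
    W=T@np.array(i["tool_from_camera"]) if c=="wrist" else np.linalg.inv(np.array(i["extrinsics"]))
    return im,d,i,W
def world(W,p): return (W[:3,:3]@np.asarray(p).T).T+W[:3,3]
def cloud(d,i,W):
    v,u=np.mgrid[:d.shape[0],:d.shape[1]]
    pts=np.stack([u,v],-1).reshape(-1,1,2).astype(float)
    n=cv2.undistortPoints(pts,np.array(i["intrinsics"]),np.array([i["k1"],0,0,0.])).reshape(*d.shape,2)
    P=np.dstack([n*d[...,None],d]); return world(W,P.reshape(-1,3)).reshape(*d.shape,3)
E
python3 - <<'E'
from h import *
o=monitor.get_obs(); print({k:np.round(v,3) for k,v in o.items()})
pc=[]
for c in ["scene","side"]:
    im,d,i,W=shot(c); pc.append(im); np.savez(c+".npz",im=im,d=d,P=cloud(d,i,W))
    print(c,W[:3,3].round(3))
    for t in ["pot_mid","rack","clamp","knob_mid","amber0_mid","wash_mid","pad","tipbox","stirrer"]:
        for b in models.boxes_of(c,t)[:4]: print(t,round(b["confidence"],2),world(W,b["point"]).round(3))
cv2.imwrite("pics/a.png",pc[0]);cv2.imwrite("pics/b.png",pc[1])
E
```

```text
{'clock': np.float64(0.0), 'joint_pos': array([-0.023,  0.333, -0.065,  1.461,  0.022,  1.35 , -0.088]), 'joint_velocities': array([-0.   ,  0.001, -0.001, -0.001, -0.   , -0.001, -0.001]), 'tau': array([ 0.0000e+00, -6.2545e+01,  5.0000e-02, -3.9161e+01,  1.6000e-02,
        1.0000e-02, -0.0000e+00]), 'position': array([ 0.625, -0.   ,  0.23 ]), 'ee_rot': array([ 1.   ,  0.   , -0.001,  0.   ]), 'ft_force': array([ 0.442, -0.023, -0.025]), 'torque': array([ 0.006,  0.048, -0.009]), 'grip_width': np.float64(0.999)}
scene [ 1.034 -0.602  0.753]
pot_mid 0.83 [0.511 0.228 0.052]
rack 0.58 [0.566 0.231 0.02 ]
clamp 0.69 [ 0.614 -0.286  0.014]
knob_mid 0.68 [ 0.586 -0.283  0.135]
amber0_mid 0.89 [0.571 0.241 0.072]
wash_mid 0.79 [0.621 0.063 0.078]
tipbox 0.97 [0.456 0.046 0.045]
side [ 0.427 -0.857  0.668]
pot_mid 0.92 [0.502 0.225 0.058]
rack 0.79 [0.512 0.216 0.022]
clamp 0.62 [ 0.597 -0.288  0.012]
knob_mid 0.94 [ 0.571 -0.291  0.137]
amber0_mid 0.88 [0.559 0.242 0.074]
wash_mid 0.73 [0.61  0.062 0.076]
wash_mid 0.53 [0.503 0.224 0.057]
tipbox 0.84 [0.439 0.03  0.052]
tipbox 0.56 [0.606 0.064 0.073]
tipbox 0.36 [0.498 0.229 0.06 ]
stirrer 0.58 [0.763 0.007 0.056]
stirrer 0.37 [0.513 0.219 0.024]
```

View pics/a.png

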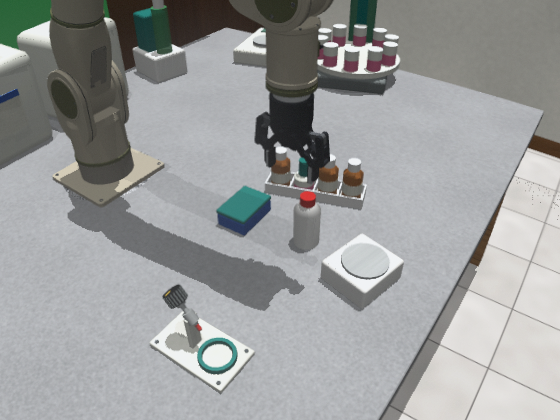

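View pics/b.png

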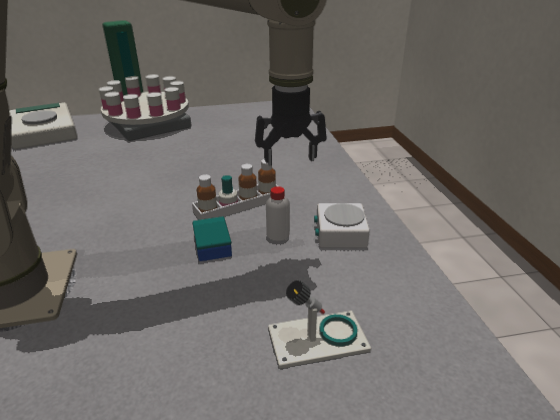

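Scene view: rack at (265–367, 170–200), the pot second from the left at (303, 168); wash bottle at (307, 222); the teal nest at (217, 355), knob at (175, 296). The side view agrees: pot (227, 190), nest (338, 330), knob (298, 292). Next I'll measure from the point clouds.

```bash
python3 - <<'E'
from h import *
def circ(p):
    A=np.c_[2*p,np.ones(len(p))]; s=np.linalg.lstsq(A,(p**2).sum(1),rcond=None)[0]; return s[:2],np.sqrt(s[2]+s[:2]@s[:2])
for c in ["scene","side"]:
    f=np.load(c+".npz"); im=f["im"]; P=f["P"]; d=f["d"]
    hsv=cv2.cvtColor(im,cv2.COLOR_BGR2HSV); H,S,V=[hsv[...,k].astype(int) for k in range(3)]
    teal=(H>78)&(H<100)&(S>110)&(d>0)
    reg=(abs(P[...,0]-.61)<.15)&(abs(P[...,1]+.29)<.12)
    q=P[teal&reg&(P[...,2]>.019)&(P[...,2]<.03)]; ce,r=circ(q[:,:2]); print(c,"ring",len(q),ce.round(4),r.round(4),np.median(q[:,2]).round(4), (q[:,:2].min(0)+q[:,:2].max(0))/2, np.ptp(q[:,:2],axis=0))
    base=P[reg&(abs(P[...,2]-.012)<.005)&(V>140)&(S<60)]
    print("base",cv2.minAreaRect((base[:,:2]*1000).astype(np.float32)))
    k=P[reg&(P[...,2]>.10)&(V<70)]; print("knob",len(k),k.mean(0).round(4),k.min(0).round(3),k.max(0).round(3))
    y=P[reg&(P[...,2]>.10)&(H>18)&(H<35)&(S>120)]; print("yellow",len(y),y.mean(0).round(4) if len(y) else 0)
    t=P[teal&(abs(P[...,0]-.51)<.06)&(abs(P[...,1]-.23)<.06)]; print("neck",len(t),t.mean(0).round(4),t[:,2].min().round(3),t[:,2].max().round(3))
    tt=t[t[:,2]>.093]; 
    if len(tt)>3: print("top",len(tt),tt.mean(0).round(4))
    rk=P[(abs(P[...,0]-.54)<.2)&(abs(P[...,1]-.23)<.12)&(abs(P[...,2]-.028)<.006)&(V>140)&(S<60)]
    print("rack",len(rk),cv2.minAreaRect((rk[:,:2]*1000).astype(np.float32)))
    rim=(rk[:,:2]-rk[:,:2].mean(0)); u,s,vt=np.linalg.svd(rim,full_matrices=False); print(vt[0],rk.mean(0))
    cap=(V>150)&(S<50)&(P[...,2]>.1)&(P[...,2]<.125)&(abs(P[...,0]-.54)<.2)&(abs(P[...,1]-.23)<.12)
    n,l,st,cc=cv2.connectedComponentsWithStats(cap.astype(np.uint8))
    for j in range(1,n):
        if st[j,4]>8: print("cap",P[l==j].mean(0).round(3),st[j,4])
E
```

```text
scene ring 321 [ 0.6564 -0.2779] 0.032 0.0246 [ 0.65652999 -0.27720528] [0.07006138 0.06921459]
base ((616.002685546875, -278.6339111328125), (176.1115264892578, 100.79351043701172), 1.3935976028442383)
knob 131 [ 0.5808 -0.2843  0.1393] [ 0.561 -0.298  0.12 ] [ 0.597 -0.265  0.15 ]
yellow 9 [ 0.5704 -0.289   0.1421]
neck 113 [0.5052 0.2296 0.0831] 0.059 0.1
top 37 [0.5014 0.2323 0.097 ]
rack 268 ((531.944580078125, 248.301025390625), (255.2457733154297, 69.13131713867188), 19.131603240966797)
[0.92958338 0.36861192] [0.54013501 0.23779552 0.0278792 ]
cap [0.444 0.22  0.116] 62
cap [0.568 0.263 0.116] 32
cap [0.62  0.28  0.116] 71
side ring 302 [ 0.6552 -0.2796] 0.0318 0.0242 [ 0.6547644  -0.27902126] [0.06925066 0.06914925]
base ((615.932861328125, -279.531982421875), (174.4974365234375, 100.42791748046875), 1.1076323986053467)
knob 451 [ 0.5745 -0.2866  0.1346] [ 0.554 -0.3    0.101] [ 0.603 -0.263  0.15 ]
yellow 15 [ 0.5688 -0.2895  0.141 ]
neck 99 [0.5002 0.2309 0.0855] 0.058 0.101
top 47 [0.5013 0.2338 0.0985]
rack 65 ((531.2664794921875, 248.84786987304688), (254.09059143066406, 69.4509506225586), 18.997446060180664)
[-0.96161086 -0.27441674] [0.48946971 0.22956241 0.03052611]
cap [0.611 0.279 0.118] 13
cap [0.561 0.258 0.118] 42
cap [0.443 0.219 0.117] 50
```

Call:
servo_tool(
  motion=[
    [1,-0.05,-0.09,0,0,0,20],
    [1,-0.123,-0.236,0.02,0,0,71],
    [1,-0.123,-0.236,0.02,0,0,71],
    [1,-0.123,-0.236,0.02,0,0,71],
    [1,-0.123,-0.236,0.02,0,0,71],
    [1,-0.123,-0.236,0.02,0,0,71],
    [1,-0.123,-0.236,0.02,0,0,71],
    [1,-0.123,-0.236,0.02,0,0,71],
    [1,-0.123,-0.236,0.02,0,0,71],
  ],
)

```text
clock: 2.12
position: [0.5021, 0.236, 0.2114]
ee_rot: [0.815, -0.579, 0.0, -0.0]
ft_force: [-0.4, -0.1, -0.2]
grip_width: 0.999
```

```bash
python3 - <<'E'
from h import *
im,d,i,W=shot("wrist"); P=cloud(d,i,W); T=toolpose(); print(T.round(3), monitor.get_obs()["joint_pos"].round(2))
hsv=cv2.cvtColor(im,cv2.COLOR_BGR2HSV); H,S,V=[hsv[...,k].astype(int) for k in range(3)]
m=(H>78)&(H<100)&(S>90)&(abs(P[...,2]-.098)<.006)
q=P[m]; print(len(q),q.mean(0),(q.max(0)+q.min(0))/2,np.ptp(q,axis=0))
print("tool", (np.linalg.inv(T)@np.append((q.max(0)+q.min(0))/2,1)).round(4))
cv2.imwrite("pics/c.png",im)
E
```

```text
[[ 0.328 -0.945  0.     0.502]
 [-0.945 -0.328  0.     0.236]
 [-0.    -0.    -1.     0.211]
 [ 0.     0.     0.     1.   ]] [-0.43  0.19 -0.11  1.67  0.02  1.27 -1.78]
725 [0.50273359 0.24195601 0.09713181] [0.50214612 0.24199174 0.09622027] [0.02836507 0.02753422 0.00620992]
tool [-0.0057 -0.002   0.1151  1.    ]
```

Call:
servo_tool(
  motion=[
    [1,-0.006,-0.002,0.03,0,0,0],
    [1,-0.006,-0.002,0.08,0,0,0],
    [1,-0.006,-0.002,0.12,0,0,0],
    [1,-0.006,-0.002,0.148,0,0,0],
    [1,-0.006,-0.002,0.148,0,0,0],
    [0,-0.006,-0.002,0.148,0,0,0],
    [0,-0.006,-0.002,0.148,0,0,0],
    [0,-0.006,-0.002,0.148,0,0,0],
    [0,-0.006,-0.002,0.148,0,0,0],
    [0,-0.006,-0.002,0.148,0,0,0],
    [0,-0.006,-0.002,0.148,0,0,0],
  ],
  grip_force=60,
)

```text
clock: 3.55
position: [0.5026, 0.2426, 0.0642]
ee_rot: [0.814, -0.581, 0.0, -0.001]
ft_force: [-1.2, -0.6, 6.9]
grip_width: 0.314
```

Call:
servo_tool(
  motion=[
    [0,-0.006,-0.002,-0.02,0,0,0],
    [0,-0.006,-0.002,-0.07,0,0,0],
    [0,-0.006,-0.002,-0.12,0,0,0],
    [0,-0.006,-0.002,-0.16,0,0,0],
    [0,-0.006,-0.002,-0.18,0,0,0],
    [0,-0.006,-0.002,-0.18,0,0,0],
  ],
)

```text
clock: 4.3
position: [0.5024, 0.249, 0.2445]
ee_rot: [0.814, -0.581, 0.001, -0.001]
ft_force: [-0.8, -0.4, -2.7]
grip_width: 0.311
```

Call:
servo_tool(
  motion=[
    [0,0.03,0.001,0,0,0,1],
    [0,0.08,0.003,0,0,0,3],
    [0,0.13,0.006,0,0,0,4.5],
    [0,0.18,0.009,0,0,0,6],
    [0,0.23,0.011,0,0,0,8],
    [0,0.28,0.013,0,0,0,10],
    [0,0.33,0.016,0,0,0,12],
    [0,0.38,0.018,0,0,0,14],
    [0,0.43,0.02,0,0,0,16],
    [0,0.48,0.023,0,0,0,17],
    [0,0.52,0.025,0,0,0,17.8],
    [0,0.549,0.026,0,0,0,17.8],
    [0,0.549,0.026,0,0,0,17.8],
    [0,0.549,0.026,0,0,0,17.8],
  ],
)

```text
clock: 6.05
position: [0.6558, -0.2779, 0.2418]
ee_rot: [0.715, -0.699, -0.001, 0.0]
ft_force: [-1.4, -0.8, -0.6]
grip_width: 0.309
```

```bash
cat > look.py <<'E'
import sys
from h import *
def circ(p):
    A=np.c_[2*p,np.ones(len(p))]; s=np.linalg.lstsq(A,(p**2).sum(1),rcond=None)[0]; return s[:2],np.sqrt(s[2]+s[:2]@s[:2])
n=sys.argv[1]; ims=[]
T=toolpose(); print(T.round(4), monitor.get_obs()["joint_pos"].round(2))
for c in ["scene","side","wrist"]:
    im,d,i,W=shot(c); P=cloud(d,i,W); np.savez(c+n+".npz",im=im,d=d,P=P)
    hsv=cv2.cvtColor(im,cv2.COLOR_BGR2HSV); H,S,V=[hsv[...,k].astype(int) for k in range(3)]
    m=(H>78)&(H<100)&(S>90)&(abs(P[...,0]-.655)<.06)&(abs(P[...,1]+.279)<.06)
    q=P[m&(abs(P[...,2]-.024)<.005)]
    if len(q)>20: print(c,"ring",len(q),*circ(q[:,:2]),np.median(q[:,2]))
    q=P[m&(P[...,2]>.05)]
    if len(q)>5: print(c,"neck",len(q),q.mean(0).round(4),q.min(0).round(4),q.max(0).round(4))
    pk=P[(abs(P[...,0]-.655)<.06)&(abs(P[...,1]+.279)<.06)&(S>60)&((H>150)|(H<8))&(V>80)]
    if len(pk)>5: print(c,"pink",len(pk),pk.mean(0).round(4),pk.min(0).round(4),pk.max(0).round(4))
    cv2.imwrite(f"pics/{c}{n}.png",im); ims.append(im)
a=cv2.resize(ims[0][240:400,120:290],None,fx=2.3,fy=2.3,interpolation=3); b=cv2.resize(ims[1][230:390,225:395],None,fx=2.3,fy=2.3,interpolation=3)
cv2.imwrite(f"pics/m{n}.png",np.hstack([a,b]))
E
python3 look.py 1
```

```text
[[ 0.0215 -0.9998 -0.0018  0.6558]
 [-0.9998 -0.0215  0.0013 -0.2779]
 [-0.0013  0.0018 -1.      0.2418]
 [ 0.      0.      0.      1.    ]] [ 0.18  0.53  0.25  1.18 -0.13  1.44 -1.14]
scene ring 366 [ 0.65647193 -0.27822675] 0.032047839206729316 0.024522039790878913
scene neck 211 [ 0.6624 -0.2793  0.269 ] [ 0.6479 -0.2941  0.2338] [ 0.6695 -0.2653  0.288 ]
scene pink 217 [ 0.6642 -0.2914  0.1859] [ 0.6172 -0.3068  0.0717] [ 0.6821 -0.2674  0.2091]
side ring 411 [ 0.6547464  -0.28053001] 0.03188267720384406 0.023751052152019003
side neck 150 [ 0.6444 -0.2844  0.2597] [ 0.6402 -0.2949  0.2344] [ 0.6572 -0.2671  0.2786]
side pink 204 [ 0.6461 -0.2987  0.1955] [ 0.619  -0.3069  0.0709] [ 0.678  -0.2776  0.2105]
wrist ring 722 [ 0.65702309 -0.27562367] 0.03157070108089841 0.02315886378276555
wrist neck 7024 [ 0.6627 -0.2769  0.2854] [ 0.6405 -0.3386  0.2322] [ 0.6773 -0.2191  0.3409]
wrist pink 188 [ 0.6749 -0.2755  0.2064] [ 0.6625 -0.3016  0.1953] [ 0.6812 -0.2525  0.2167]
```

```bash
cat > fit.py <<'E'
import sys
from h import *
from scipy.optimize import least_squares
n=sys.argv[1]; zlo=float(sys.argv[2]); 
for c in ["scene","side","wrist"]:
    f=np.load(c+n+".npz"); im,P,d=f["im"],f["P"],f["d"]
    hsv=cv2.cvtColor(im,cv2.COLOR_BGR2HSV); H,S,V=[hsv[...,k].astype(int) for k in range(3)]
    box=(abs(P[...,0]-.656)<.04)&(abs(P[...,1]+.278)<.04)
    for nm,m,r in [("pink",(S>60)&((H>150)|(H<8))&(V>80)&(P[...,2]>zlo),.026),("neck",(H>78)&(H<100)&(S>90)&(P[...,2]>zlo+.05)&(P[...,2]<zlo+.098),.014)]:
        q=P[m&box]
        if len(q)<20: continue
        s=least_squares(lambda x:np.hypot(*(q[:,:2]-x).T)-r,[.656,-.278],loss="soft_l1",f_scale=.002)
        print(c,nm,len(q),s.x.round(4),"z",np.percentile(q[:,2],[2,50,98]).round(4))
E
python3 fit.py 1 .15
```

```text
scene pink 188 [ 0.6546 -0.2795] z [0.1956 0.2029 0.2088]
scene neck 26 [ 0.6541 -0.279 ] z [0.2351 0.2415 0.2467]
side pink 193 [ 0.6543 -0.2794] z [0.1946 0.2025 0.2095]
side neck 42 [ 0.6542 -0.2787] z [0.2351 0.2401 0.2474]
wrist pink 188 [ 0.6547 -0.2774] z [0.1968 0.2073 0.2109]
wrist neck 537 [ 0.6547 -0.2771] z [0.2336 0.2436 0.2478]
```

View pics/m1.png

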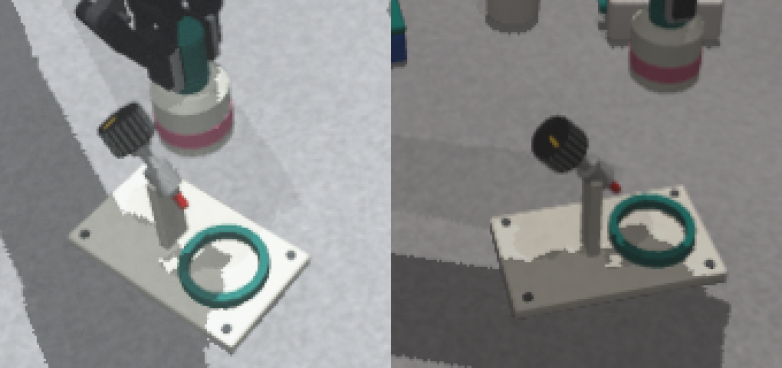

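Call:
servo_tool(
  motion=[
    [0,-0.0005,-0.0018,0.02,0,0,0],
    [0,-0.0005,-0.0018,0.06,0,0,0],
    [0,-0.0005,-0.0018,0.1,0,0,0],
    [0,-0.0005,-0.0018,0.13,0,0,0],
    [0,-0.0005,-0.0018,0.148,0,0,0],
    [0,-0.0005,-0.0018,0.154,0,0,0],
    [0,-0.0005,-0.0018,0.158,0,0,0],
    [0,-0.0005,-0.0018,0.162,0,0,0],
    [0,-0.0005,-0.0018,0.166,0,0,0],
    [0,-0.0005,-0.0018,0.169,0,0,0],
    [0,-0.0005,-0.0018,0.17,0,0,0],
    [0,-0.0005,-0.0018,0.17,0,0,0],
  ],
)

```text
clock: 7.7
position: [0.6578, -0.278, 0.0731]
ee_rot: [0.715, -0.7, -0.0, -0.0]
ft_force: [0.1, 2.3, -2.3]
grip_width: 0.311
```

Call:
servo_tool(
  motion=[
    [0,0,0,0.001,0,0,0],
    [0,0,0,0.002,0,0,0],
    [0,0,0,0.002,0,0,0],
  ],
)

```text
clock: 8.07
position: [0.6581, -0.2782, 0.0724]
ee_rot: [0.714, -0.7, 0.0, -0.0]
ft_force: [-4.7, 3.2, 6.8]
grip_width: 0.308
```

```bash
python3 look.py 2; python3 fit.py 2 .01
```

```text
[[ 2.100e-02 -9.998e-01  7.000e-04  6.581e-01]
 [-9.998e-01 -2.100e-02  3.000e-04 -2.782e-01]
 [-2.000e-04 -7.000e-04 -1.000e+00  7.240e-02]
 [ 0.000e+00  0.000e+00  0.000e+00  1.000e+00]] [ 0.19  0.65  0.22  1.37 -0.15  1.14 -1.12]
scene ring 282 [ 0.65654161 -0.27864344] 0.032080668847850276 0.024190537410491597
scene neck 185 [ 0.6671 -0.2789  0.1057] [ 0.6524 -0.2892  0.0671] [ 0.7096 -0.2545  0.3839]
scene pink 118 [ 0.6727 -0.292   0.0327] [ 0.6473 -0.3067  0.0236] [ 0.6824 -0.264   0.0409]
side ring 266 [ 0.65478652 -0.28038994] 0.03198565227048012 0.02378444517573891
side neck 118 [ 0.6466 -0.2839  0.0949] [ 0.6412 -0.306   0.0662] [ 0.6664 -0.2663  0.14  ]
side pink 155 [ 0.6467 -0.2994  0.0352] [ 0.6207 -0.3075  0.025 ] [ 0.6761 -0.2781  0.0776]
wrist ring 1747 [ 0.65678687 -0.27592636] 0.03179252605400393 0.0231713531728355
wrist neck 6927 [ 0.6643 -0.2777  0.1147] [ 0.6069 -0.339   0.0587] [ 0.6791 -0.219   0.1711]
wrist pink 220 [ 0.6708 -0.2748  0.0398] [ 0.6176 -0.3023  0.0111] [ 0.6826 -0.2516  0.0818]
scene pink 118 [ 0.656  -0.2795] z [0.0252 0.0325 0.0403]
scene neck 172 [ 0.6548 -0.2819] z [0.0684 0.1037 0.1078]
side pink 155 [ 0.6554 -0.2803] z [0.0254 0.0333 0.075 ]
side neck 116 [ 0.6578 -0.2829] z [0.0692 0.0985 0.1077]
wrist pink 220 [ 0.6559 -0.2778] z [0.0239 0.0369 0.0809]
wrist neck 4558 [ 0.6563 -0.2777] z [0.0682 0.1047 0.1064]
```

View pics/m2.png

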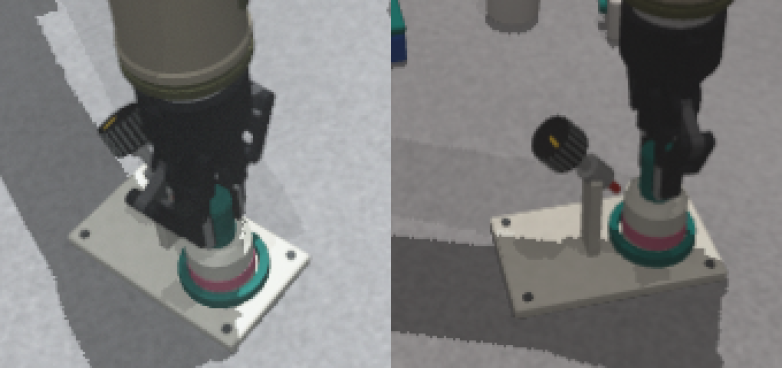

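Pot top at z≈0.106 and band centred on the ring: seated (pot at (217, 235) left panel, ring around it). Release and lift.

Call:
servo_tool(
  motion=[
    [0.5,0,0,0,0,0,0],
    [0.7,0,0,0,0,0,0],
    [1,0,0,0,0,0,0],
    [1,0,0,0,0,0,0],
    [1,0,0,-0.03,0,0,0],
    [1,0,0,-0.08,0,0,0],
    [1,0,0,-0.13,0,0,0],
    [1,0,0,-0.17,0,0,0],
    [1,0,0,-0.18,0,0,0],
  ],
)

```text
clock: 9.35
position: [0.6588, -0.279, 0.2549]
ee_rot: [0.714, -0.7, 0.002, -0.001]
ft_force: [-0.1, -0.2, -0.4]
grip_width: 1.002
```

```bash
cat > go.py <<'E'
from h import *
yaw=np.radians(1.2); Z=R.from_euler("z",1.2,degrees=True)
nest=np.array([.656,-.278,.012]); a=Z.apply([-np.sin(np.radians(40)),0,np.cos(np.radians(40))])
tight=nest+Z.apply([-.071,0,.104])
def base(): # tool rot, tilt only, spin 0: x along -y clamp
    x=Z.apply([0,-1.,0]); z=-a; return R.from_matrix(np.c_[x,np.cross(z,x),z])
def rel(p,rot):
    T=toolpose(); r=R.from_matrix(T[:3,:3])
    print("shift",r.inv().apply(p-T[:3,3]).round(4),"turn",(r.inv()*rot).as_rotvec(degrees=True).round(1))
def mid(phi): return tight+.004*(5-phi)*a
E
python3 look.py 3; python3 fit.py 3 .01; python3 - <<'E'
from go import *
for n in "13":
  for c in ["scene","side"]:
    f=np.load(c+n+".npz"); im,P,d=f["im"],f["P"],f["d"]
    hsv=cv2.cvtColor(im,cv2.COLOR_BGR2HSV); H,S,V=[hsv[...,k].astype(int) for k in range(3)]
    q=P-tight; s=q@a; lat=np.linalg.norm(q-s[...,None]*a,axis=-1)
    m=(lat<.024)&(abs(s-.015)<.03)&(V<80)&(d>0); print(c,n,m.sum(),"axial",np.percentile(s[m],[1,10,50,90,99]).round(4))
    y=(lat<.024)&(H>18)&(H<35)&(S>120)&(s>0)&(s<.05); print("yellow",y.sum(),np.median(s[y]).round(4))
rel(mid(.9)+.055*a,base()*R.from_euler("z",0,degrees=True))
rel(mid(.9)+.055*a,base()*R.from_euler("z",-90,degrees=True))
E
```

```text
[[ 0.0208 -0.9998  0.0048  0.6588]
 [-0.9998 -0.0208 -0.0018 -0.279 ]
 [ 0.0019 -0.0048 -1.      0.2549]
 [ 0.      0.      0.      1.    ]] [ 0.18  0.53  0.25  1.16 -0.13  1.46 -1.14]
scene ring 271 [ 0.65619238 -0.27835046] 0.032142275008533415 0.024418680053551967
scene neck 220 [ 0.6595 -0.2811  0.1001] [ 0.644  -0.2944  0.0662] [ 0.6708 -0.2668  0.1099]
scene pink 140 [ 0.6621 -0.2889  0.0422] [ 0.6166 -0.3058  0.024 ] [ 0.6829 -0.2642  0.0819]
side ring 272 [ 0.65472911 -0.28060324] 0.031824514038145346 0.023817684397657746
side neck 337 [ 0.6537 -0.2877  0.0938] [ 0.6421 -0.2966  0.0665] [ 0.6694 -0.268   0.1089]
side pink 129 [ 0.6452 -0.2994  0.0369] [ 0.6188 -0.3077  0.025 ] [ 0.6756 -0.2758  0.0797]
wrist ring 580 [ 0.65607309 -0.27567541] 0.03225569719489846 0.02314608089227968
wrist neck 2913 [ 0.6674 -0.2811  0.2728] [ 0.6427 -0.339   0.0609] [ 0.6792 -0.219   0.3509]
wrist pink 94 [ 0.644  -0.2759  0.0568] [ 0.6075 -0.2971  0.0209] [ 0.6828 -0.2558  0.0814]
scene pink 140 [ 0.6549 -0.2795] z [0.0257 0.0346 0.0806]
scene neck 195 [ 0.655  -0.2786] z [0.0694 0.1062 0.1078]
side pink 129 [ 0.6547 -0.28  ] z [0.0268 0.0337 0.0786]
side neck 334 [ 0.6557 -0.2801] z [0.0698 0.0978 0.1073]
wrist pink 87 [ 0.651  -0.2763] z [0.0296 0.0729 0.0806]
wrist neck 726 [ 0.6561 -0.2779] z [0.0698 0.105  0.1065]
scene 1 314 axial [0.0016 0.0068 0.0192 0.0286 0.0296]
yellow 5 0.0296
side 1 439 axial [-0.012   0.0082  0.0258  0.0298  0.0308]
yellow 11 0.0289
scene 3 300 axial [0.0009 0.0071 0.0194 0.0287 0.0295]
yellow 5 0.0298
side 3 436 axial [-0.0124  0.0084  0.0263  0.0297  0.0309]
yellow 12 0.0292
shift [-0.0003  0.1186  0.0799] turn [40.  0. -0.]
shift [-0.0003  0.1186  0.0799] turn [ 31.3  31.3 -86. ]
```

View pics/m3.png

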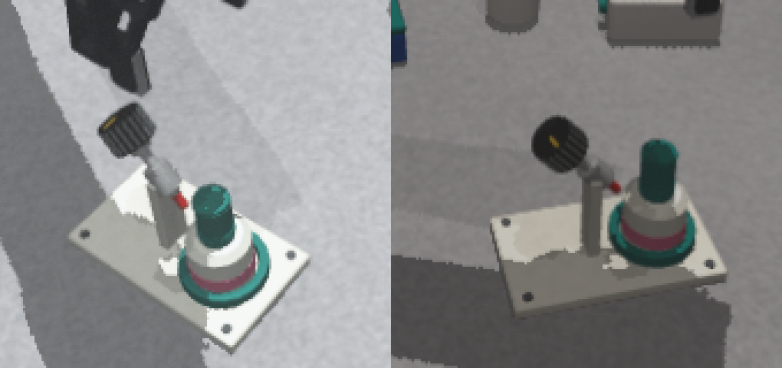

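Call:
servo_tool(
  motion=[
    [1,0,0.03,-0.02,3.5,3.5,-9.5],
    [1,0,0.06,-0.03,7,7,-19],
    [1,0,0.09,-0.03,10.5,10.5,-28.5],
    [1,0,0.12,-0.03,14,14,-38],
    [1,0,0.12,0,17.5,17.5,-48],
    [1,0,0.119,0.02,21,21,-57],
    [1,0,0.119,0.04,24.5,24.5,-67],
    [1,0,0.119,0.06,28,28,-77],
    [1,0,0.119,0.08,31.3,31.3,-86],
    [1,0,0.119,0.08,31.3,31.3,-86],
    [1,0,0.119,0.08,31.3,31.3,-86],
    [1,0,0.119,0.08,31.3,31.3,-86],
  ],
)

```text
clock: 11.0
position: [0.5373, -0.2807, 0.1687]
ee_rot: [0.94, 0.009, 0.34, -0.004]
ft_force: [-0.8, -0.7, 1.0]
grip_width: 0.999
```

```bash
python3 - <<'E'
from go import *
print(monitor.get_obs()["joint_pos"].round(2))
T=toolpose(); print(T.round(3))
for s in (-90,-120,-180,-200): rel(mid(.93)+.055*a,base()*R.from_euler("z",s,degrees=True))
E
```

```text
[ 0.29  0.03  0.34  2.14 -0.85  0.56  1.29]
[[ 0.768  0.019  0.64   0.537]
 [ 0.013 -1.     0.014 -0.281]
 [ 0.64  -0.002 -0.768  0.169]
 [ 0.     0.     0.     1.   ]]
shift [ 0.0027 -0.0002 -0.0002] turn [-0.   0.2 -0.2]
shift [ 0.0027 -0.0002 -0.0002] turn [ -0.1   0.2 -30.2]
shift [ 0.0027 -0.0002 -0.0002] turn [ -0.2   0.2 -90.2]
shift [ 0.0027 -0.0002 -0.0002] turn [-2.000e-01  1.000e-01 -1.102e+02]
```

Call:
servo_tool(
  motion=[
    [1,0.0027,0,0,0,0,-10],
    [1,0.0027,0,0,0,0,-20],
    [1,0.0027,0,0,0,0,-30],
    [1,0.0027,0,0,0,0,-40],
    [1,0.0027,0,0,0,0,-50],
    [1,0.0027,0,0,0,0,-60],
    [1,0.0027,0,0,0,0,-65],
    [1,0.0027,0,0,0,0,-65],
    [1,0.0027,0,0,0,0,-65],
  ],
)

```text
clock: 12.12
position: [0.5409, -0.2805, 0.1728]
ee_rot: [0.788, 0.512, 0.29, 0.18]
ft_force: [-0.5, -0.0, -0.0]
grip_width: 0.996
```

```bash
python3 - <<'E'
from go import *
print(monitor.get_obs()["joint_pos"].round(2))
im,d,i,W=shot("wrist"); P=cloud(d,i,W); T=toolpose(); np.savez("wk.npz",im=im,d=d,P=P)
V=cv2.cvtColor(im,cv2.COLOR_BGR2HSV)[...,2]
Q=(P-T[:3,3])@T[:3,:3]
m=(V<90)&(d>0)&(np.hypot(Q[...,0],Q[...,1])<.03)&(Q[...,2]>.03)&(Q[...,2]<.075)
q=Q[m]; print(m.sum(), np.percentile(q,[1,5,50,95,99],axis=0).round(4))
f=q[abs(q[:,2]-np.percentile(q[:,2],15))<.004]; (c,r)=cv2.minEnclosingCircle((f[:,:2]*1000).astype(np.float32)); print("face circle mm",c,r,len(f),f[:,2].mean())
rel(mid(.93)+.055*a,base()*R.from_euler("z",-155,degrees=True))
cv2.imwrite("pics/wk.png",im)
E
```

```text
[ 0.31  0.03  0.32  2.13 -0.84  0.56  2.41]
2257 [[-0.016  -0.0224  0.0429]
 [-0.0136 -0.0212  0.0433]
 [ 0.0021 -0.0084  0.0444]
 [ 0.0162  0.0095  0.0611]
 [ 0.0188  0.0123  0.0671]]
face circle mm (1.5231622457504272, -3.765099048614502) 19.04771614074707 1876 0.044345947060820914
shift [-0.001  -0.0026  0.0006] turn [-0.  -0.  -0.1]
```

View pics/wk.png

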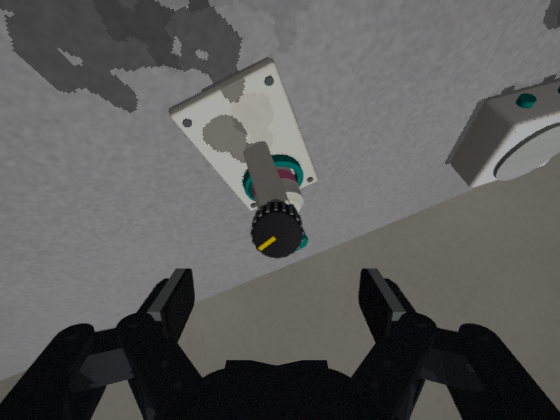

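The wrist picture shows the knob at (277, 232), centred between the jaws (178…372), yellow mark on its face. Approach and grip.

Call:
servo_tool(
  motion=[
    [1,0.0003,-0.003,0.02,0,0,0],
    [1,0.0003,-0.003,0.04,0,0,0],
    [1,0.0003,-0.003,0.06,0,0,0],
    [1,0.0003,-0.003,0.074,0,0,0],
    [1,0.0003,-0.003,0.074,0,0,0],
    [0,0.0003,-0.003,0.074,0,0,0],
    [0,0.0003,-0.003,0.074,0,0,0],
    [0,0.0003,-0.003,0.074,0,0,0],
    [0,0.0003,-0.003,0.074,0,0,0],
    [0,0.0003,-0.003,0.074,0,0,0],
  ],
  grip_force=40,
)

```text
clock: 13.42
position: [0.5865, -0.2783, 0.1154]
ee_rot: [0.787, 0.513, 0.291, 0.181]
ft_force: [-5.7, 1.0, 6.1]
grip_width: 0.406
```

```bash
python3 - <<'E'
from go import *
o=monitor.get_obs(); print(o["joint_pos"].round(2),o["torque"].round(2))
rel(mid(.93)-.018*a,base()*R.from_euler("z",-155,degrees=True))
E
```

```text
[ 0.38  0.2   0.2   2.09 -1.06  0.46  2.6 ] [0.26 0.75 0.24]
shift [-0.0014 -0.0003  0.0003] turn [ 0. -0.  0.]
```

Call:
servo_tool(
  motion=[
    [0,0,0,0.0005,0,0,8],
    [0,0,0,0.0011,0,0,16],
    [0,0,0,0.0017,0,0,24],
    [0,0,0,0.0022,0,0,32],
    [0,0,0,0.0028,0,0,40],
    [0,0,0,0.0034,0,0,48],
    [0,0,0,0.0039,0,0,56],
    [0,0,0,0.0045,0,0,64],
    [0,0,0,0.005,0,0,72],
    [0,0,0,0.0056,0,0,80],
    [0,0,0,0.0061,0,0,88],
    [0,0,0,0.0067,0,0,96],
    [0,0,0,0.0073,0,0,104],
    [0,0,0,0.0078,0,0,112],
    [0,0,0,0.0078,0,0,112],
  ],
)

```text
clock: 15.3
position: [0.5911, -0.2782, 0.1091]
ee_rot: [0.865, -0.367, 0.312, -0.14]
ft_force: [-6.5, 1.1, 4.6]
grip_width: 0.411
```

```bash
cat > st.py <<'E'
from go import *
o=monitor.get_obs(); T=toolpose(); print(o["joint_pos"].round(2),"f",o["ft_force"].round(1),"tq along tool z",(o["torque"]@T[:3,2]).round(3),o["torque"].round(2))
b=base().inv()*R.from_matrix(T[:3,:3]); print("spin",b.as_euler("zyx",degrees=True).round(1)); 
q=T[:3,3]-tight; s=q@a; print("axial TCP from tight",s.round(4),"lateral",(q-s*a).round(4))
E
python3 st.py
```

```text
[ 0.18  0.22  0.41  2.1  -1.15  0.49  0.71] f [-6.5  1.1  4.6] tq along tool z 0.13 [0.42 1.09 0.2 ]
spin [-42.9  -0.    0. ]
axial TCP from tight -0.0092 lateral [0.0002 0.0011 0.0002]
```

Call:
servo_tool(
  motion=[
    [0,0,0,0.0006,0,0,8],
    [0,0,0,0.0011,0,0,16],
    [0,0,0,0.0017,0,0,24],
    [0,0,0,0.0022,0,0,32],
    [0,0,0,0.0028,0,0,40],
    [0,0,0,0.0034,0,0,48],
    [0,0,0,0.0039,0,0,56],
    [0,0,0,0.0045,0,0,64],
    [0,0,0,0.005,0,0,72],
    [0,0,0,0.0056,0,0,80],
    [0,0,0,0.0061,0,0,88],
    [0,0,0,0.0067,0,0,96],
    [0,0,0,0.007,0,0,100],
    [0,0,0,0.007,0,0,100],
  ],
)

```text
clock: 17.05
position: [0.5958, -0.2781, 0.104]
ee_rot: [-0.276, 0.898, -0.094, 0.329]
ft_force: [-8.1, 2.0, 7.5]
grip_width: 0.406
```

```bash
python3 st.py
```

```text
[ 0.05  0.25  0.55  2.1  -1.23  0.52 -0.98] f [-8.1  2.   7.5] tq along tool z -0.53 [0.01 1.07 0.72]
spin [57. -0.  0.]
axial TCP from tight -0.0161 lateral [0.0004 0.0012 0.0003]
```

Call:
servo_tool(
  motion=[
    [0,0,0,0.0004,0,0,5],
    [0,0,0,0.0007,0,0,10],
    [0,0,0,0.0007,0,0,10],
  ],
)

```text
clock: 17.42
position: [0.5964, -0.2793, 0.1041]
ee_rot: [-0.196, 0.919, -0.065, 0.337]
ft_force: [-7.8, 0.1, 9.3]
grip_width: 0.404
```

```bash
python3 st.py
```

```text
[ 0.05  0.26  0.55  2.09 -1.23  0.52 -1.15] f [-7.8  0.1  9.3] tq along tool z -0.605 [-0.45  0.76  0.43]
spin [67.   0.1  0.1]
axial TCP from tight -0.0164 lateral [ 0.0009 -0.0001  0.0007]
```

Call:
servo_tool(
  motion=[
    [0,0,0,0,0,0,0],
    [0,0,0,0,0,0,0],
    [0,0,0,0.0002,0,0,4],
    [0,0,0,0.0003,0,0,8],
    [0,0,0,0.0003,0,0,8],
  ],
  grip_force=80,
)

```text
clock: 18.05
position: [0.5966, -0.2814, 0.1044]
ee_rot: [-0.131, 0.93, -0.044, 0.34]
ft_force: [-6.4, -5.8, 7.5]
grip_width: 0.398
```

```bash
python3 st.py
```

```text
[ 0.04  0.26  0.56  2.09 -1.23  0.52 -1.29] f [-6.4 -5.8  7.5] tq along tool z -1.185 [-1.76  0.81  0.07]
spin [75.   0.3  0.1]
axial TCP from tight -0.0163 lateral [ 0.0011 -0.0021  0.0008]
```

Torque scales with grip (0.6 → 1.19 N m), so the screw is at its stop and the fingers are slipping. Release and back out.

Call:
servo_tool(
  motion=[
    [0.6,0,0,0,0,0,0],
    [0.8,0,0,0,0,0,0],
    [1,0,0,0,0,0,0],
    [1,0,0,0,0,0,0],
    [1,0,0,-0.03,0,0,0],
    [1,0,0,-0.07,0,0,0],
    [1,0,0,-0.11,0,0,0],
    [1,0,0,-0.14,0,0,0],
    [1,0,0,-0.14,0,0,0],
  ],
)

```text
clock: 19.18
position: [0.5066, -0.2808, 0.2121]
ee_rot: [-0.132, 0.93, -0.042, 0.341]
ft_force: [-0.1, 0.3, -0.5]
grip_width: 1.0
```

```bash
python3 look.py 4; python3 fit.py 4 .01; python3 st.py; python3 - <<'E'
from go import *
for c in ["scene","side"]:
    f=np.load(c+"4.npz"); im,P,d=f["im"],f["P"],f["d"]
    hsv=cv2.cvtColor(im,cv2.COLOR_BGR2HSV); H,S,V=[hsv[...,k].astype(int) for k in range(3)]
    q=P-tight; s=q@a; lat=np.linalg.norm(q-s[...,None]*a,axis=-1)
    m=(lat<.024)&(abs(s-.01)<.025)&(V<80)&(d>0); print(c,m.sum(),"axial",np.percentile(s[m],[1,10,50,90,99]).round(4))
    y=(lat<.024)&(H>18)&(H<35)&(S>120)&(abs(s)<.03); print("yellow",y.sum(),np.median(s[y]).round(4))
E
```

```text
[[-0.732  -0.2168  0.646   0.5066]
 [-0.2738  0.9617  0.0125 -0.2808]
 [-0.6239 -0.1677 -0.7633  0.2121]
 [ 0.      0.      0.      1.    ]] [-0.01 -0.14  0.65  2.16 -0.62  0.61 -1.77]
scene ring 261 [ 0.65618004 -0.27830756] 0.03208749572826007 0.024519323862018938
scene neck 214 [ 0.6587 -0.2803  0.1024] [ 0.6432 -0.2937  0.0659] [ 0.6715 -0.2665  0.11  ]
scene pink 135 [ 0.6659 -0.2899  0.0407] [ 0.6244 -0.3054  0.024 ] [ 0.6826 -0.2638  0.1061]
side ring 235 [ 0.65505305 -0.27994153] 0.03178571069813808 0.023955610474829303
side neck 294 [ 0.6539 -0.2872  0.0949] [ 0.642  -0.2963  0.0673] [ 0.6691 -0.2654  0.1081]
side pink 146 [ 0.6449 -0.2982  0.0377] [ 0.6231 -0.3075  0.0258] [ 0.6756 -0.266   0.0763]
wrist ring 294 [ 0.65299159 -0.28013348] 0.02850119253960125 0.023008352655839337
wrist neck 887 [ 0.6491 -0.2799  0.0937] [ 0.6023 -0.2919  0.0639] [ 0.6698 -0.263   0.1182]
wrist pink 41 [ 0.639  -0.2933  0.0366] [ 0.6297 -0.3033  0.0269] [ 0.6589 -0.281   0.0396]
scene pink 135 [ 0.6559 -0.279 ] z [0.0263 0.0345 0.0995]
scene neck 188 [ 0.6565 -0.2767] z [0.0705 0.1062 0.1079]
side pink 146 [ 0.6552 -0.2801] z [0.0267 0.0341 0.0709]
side neck 293 [ 0.6557 -0.2802] z [0.0694 0.1032 0.1076]
wrist pink 41 [ 0.6559 -0.2771] z [0.0271 0.0375 0.0395]
wrist neck 886 [ 0.6559 -0.2771] z [0.0668 0.0984 0.1064]
[-0.01 -0.13  0.65  2.16 -0.62  0.61 -1.77] f [-0.1  0.7 -0.7] tq along tool z 0.044 [ 0.04  0.64 -0.01]
spin [75.  -0.1 -0. ]
axial TCP from tight 0.1214 lateral [-0.0001  0.0017 -0.    ]
scene 236 axial [-0.0139 -0.0087  0.0056  0.0142  0.015 ]
yellow 8 0.0143
side 415 axial [-0.0107 -0.0052  0.0117  0.0152  0.0165]
yellow 15 0.0153
```

View pics/m4.png

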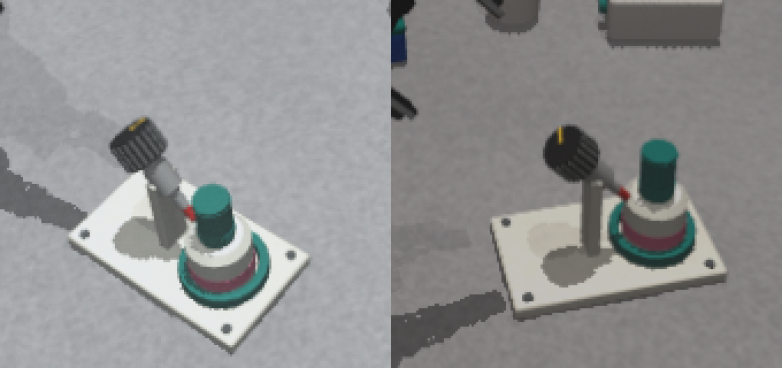

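Knob advanced 14.5 mm (about 208°) and the red pad now meets the shoulder at (192, 213)/(625, 195); the pot is still upright. The face reads 1.8 mm short of nominal, so I'll regrip from another angle and test the stop.

Call:
servo_tool(
  motion=[
    [1,0,0,0,0,0,-10],
    [1,0,0,0,0,0,-20],
    [1,0,0,0,0,0,-30],
    [1,0,0,0,0,0,-40],
    [1,0,0,0,0,0,-50],
    [1,0,0,0,0,0,-60],
    [1,0,0,0,0,0,-70],
    [1,0,0,0,0,0,-80],
    [1,0,0,0,0,0,-90],
    [1,0,0,0.03,0,0,-90],
    [1,0,0,0.07,0,0,-90],
    [1,0,0,0.11,0,0,-90],
    [1,0,0,0.137,0,0,-90],
    [1,0,0,0.137,0,0,-90],
    [0,0,0,0.137,0,0,-90],
    [0,0,0,0.137,0,0,-90],
    [0,0,0,0.137,0,0,-90],
    [0,0,0,0.137,0,0,-90],
    [0,0,0,0.137,0,0,-90],
  ],
  grip_force=80,
)

```text
clock: 21.7
position: [0.5944, -0.278, 0.1054]
ee_rot: [0.751, -0.564, 0.269, -0.211]
ft_force: [-4.9, 1.8, 4.5]
grip_width: 0.397
```

```bash
python3 st.py
```

```text
[-0.05  0.27  0.67  2.1  -1.26  0.54  0.3 ] f [-4.9  1.8  4.5] tq along tool z -0.011 [0.18 1.07 0.19]
spin [-15.  -0.   0.]
axial TCP from tight -0.0142 lateral [0.0003 0.0013 0.0003]
```

Call:
servo_tool(
  motion=[
    [0,0,0,0.0002,0,0,4],
    [0,0,0,0.0004,0,0,8],
    [0,0,0,0.0004,0,0,8],
  ],
)

```text
clock: 22.08
position: [0.5946, -0.2779, 0.1053]
ee_rot: [0.71, -0.616, 0.254, -0.23]
ft_force: [-9.2, 2.3, 7.7]
grip_width: 0.392
```

```bash
python3 st.py
```

```text
[-0.05  0.27  0.66  2.1  -1.26  0.54  0.16] f [-9.2  2.3  7.7] tq along tool z 0.146 [0.56 1.12 0.3 ]
spin [-6.9 -0.   0.1]
axial TCP from tight -0.0144 lateral [0.0003 0.0013 0.0003]
```

Call:
servo_tool(
  motion=[
    [0,0,0,0.0003,0,0,5],
    [0,0,0,0.0006,0,0,10],
    [0,0,0,0.0006,0,0,10],
  ],
)

```text
clock: 22.45
position: [0.5957, -0.2783, 0.1058]
ee_rot: [-0.653, 0.675, -0.233, 0.252]
ft_force: [-10.7, 3.1, 12.3]
grip_width: 0.396
```

```bash
python3 st.py
```

```text
[-0.04  0.27  0.66  2.1  -1.26  0.54 -0.02] f [-10.7   3.1  12.3] tq along tool z 0.075 [0.41 0.51 0.25]
spin [ 3.1 -0.   0.1]
axial TCP from tight -0.0147 lateral [0.0012 0.001  0.001 ]
```

Call:
servo_tool(
  motion=[
    [0,0,0,0.0003,0,0,5],
    [0,0,0,0.0006,0,0,10],
    [0,0,0,0.0006,0,0,10],
  ],
)

```text
clock: 22.82
position: [0.5961, -0.2785, 0.1054]
ee_rot: [-0.593, 0.729, -0.211, 0.271]
ft_force: [-10.6, 2.6, 12.9]
grip_width: 0.398
```

```bash
python3 st.py
```

```text
[-0.04  0.27  0.65  2.1  -1.26  0.54 -0.19] f [-10.6   2.6  12.9] tq along tool z -1.031 [-0.52  0.76  0.93]
spin [12.9  0.   0.1]
axial TCP from tight -0.0153 lateral [0.0012 0.0008 0.0011]
```

Call:
servo_tool(
  motion=[
    [0,0,0,0.0001,0,0,2],
    [0,0,0,0.0001,0,0,4],
    [0,0,0,0.0001,0,0,4],
    [0.45,0,0,0.0001,0,0,4],
    [0.5,0,0,0.0001,0,0,4],
    [0.6,0,0,0.0001,0,0,4],
    [0.8,0,0,0.0001,0,0,4],
    [1,0,0,0.0001,0,0,4],
    [1,0,0,0.0001,0,0,4],
    [1,0,0,-0.03,0,0,4],
    [1,0,0,-0.07,0,0,4],
    [1,0,0,-0.11,0,0,4],
    [1,0,0,-0.14,0,0,4],
    [1,0,0,-0.14,0,0,4],
  ],
  grip_force=20,
)

```text
clock: 24.58
position: [0.5057, -0.2809, 0.2133]
ee_rot: [-0.566, 0.749, -0.202, 0.279]
ft_force: [0.0, -0.3, -0.9]
grip_width: 1.002
```

```bash
cat > kn.py <<'E'
from go import *
import sys
def mk(n):
  for c in ["scene","side"]:
    f=np.load(c+n+".npz"); im,P,d=f["im"],f["P"],f["d"]
    hsv=cv2.cvtColor(im,cv2.COLOR_BGR2HSV); H,S,V=[hsv[...,k].astype(int) for k in range(3)]
    q=P-tight; s=q@a; lat=np.linalg.norm(q-s[...,None]*a,axis=-1)
    m=(lat<.024)&(abs(s-.01)<.025)&(V<80)&(d>0); top=np.percentile(s[m],90)
    y=(lat<.024)&(H>18)&(H<35)&(S>100)&(abs(s-top)<.006)
    B=base().as_matrix(); fc=q[(m|y)&(abs(s-top)<.003)]@B; cy=(fc.min(0)+fc.max(0))/2
    e=q[y]@B; v=e.mean(0)-cy
    print(n,c,"face90",top.round(4),"yellow",y.sum(),np.median(s[y]).round(4),"mark angle",np.degrees(np.arctan2(v[1],v[0])).round(0),"r mm",(1e3*np.hypot(v[0],v[1])).round(1))
for n in sys.argv[1:]: mk(n)
E
python3 look.py 5 | grep pink; python3 kn.py 3 4 5; python3 st.py
```

```text
scene pink 132 [ 0.6654 -0.2898  0.0404] [ 0.6248 -0.3061  0.0244] [ 0.6828 -0.264   0.1055]
side pink 139 [ 0.6449 -0.2986  0.0379] [ 0.6234 -0.3081  0.0257] [ 0.6762 -0.2771  0.0754]
3 scene face90 0.0287 yellow 9 0.0298 mark angle -18.0 r mm 8.7
3 side face90 0.0297 yellow 13 0.0293 mark angle -9.0 r mm 7.7
4 scene face90 0.0142 yellow 12 0.0143 mark angle 172.0 r mm 8.4
4 side face90 0.0152 yellow 19 0.0152 mark angle -168.0 r mm 10.0
5 scene face90 0.0143 yellow 12 0.0146 mark angle 167.0 r mm 8.8
5 side face90 0.0152 yellow 19 0.015 mark angle -170.0 r mm 9.6
[-0.1  -0.15  0.74  2.17 -0.58  0.6  -0.79] f [ 0.3  0.8 -0. ] tq along tool z -0.06 [-0.03  0.65  0.06]
spin [17. -0. -0.]
axial TCP from tight 0.1229 lateral [-0.0001  0.0017 -0.0001]
```

View pics/m5.png

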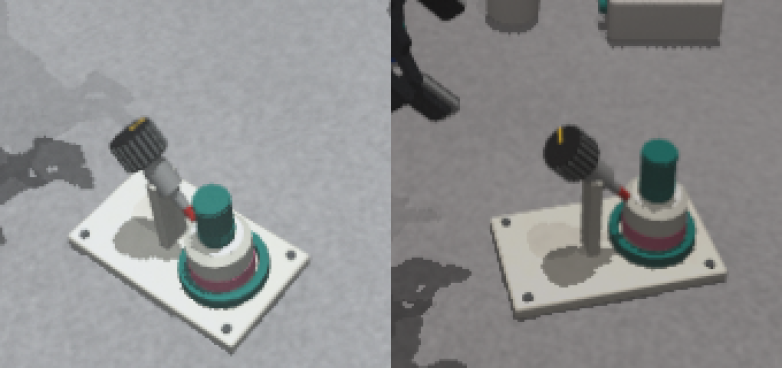

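Numbers look the same before and after the second turn, but 18° of that turn met no resistance. I'll use the close wrist view to see the mark angle at each stage.

```bash
cat > wm.py <<'E'
from go import *
import sys
def mark(n,f,rng=.03):
    im,P,d=f["im"],f["P"],f["d"]
    hsv=cv2.cvtColor(im,cv2.COLOR_BGR2HSV); H,S,V=[hsv[...,k].astype(int) for k in range(3)]
    B=base().as_matrix(); q=(P-tight)@B; lat=np.hypot(q[...,0],q[...,1])
    y=(lat<.024)&(H>18)&(H<35)&(S>100)&(abs(-q[...,2]-.015)<.02)&(d>0)
    if y.sum()<5: print(n,"no mark",y.sum()); return
    z=np.median(q[y][:,2]); e=q[y][:,:2]
    fc=q[(abs(q[...,2]-z)<.0025)&(lat<.026)&((V<90)|y)]; 
    k=P[...,0][y].size
    u,s,vt=np.linalg.svd(e-e.mean(0),full_matrices=False); v=vt[0]*np.sign(vt[0]@e.mean(0))
    print(n,"face",(-z).round(4),"n",k,"line angle",np.degrees(np.arctan2(v[1],v[0])).round(1),"centroid mm",(e.mean(0)*1e3).round(1),"face ctr",((fc.min(0)+fc.max(0))/2*1e3).round(1)[:2])
if __name__=="__main__":
    for n in sys.argv[1:]:
        if n.startswith("new"):
            im,d,i,W=shot("wrist"); np.savez(n+".npz",im=im,d=d,P=cloud(d,i,W)); cv2.imwrite(f"pics/{n}.png",im); mark(n,np.load(n+".npz"))
        else: mark(n,np.load(n))
E
python3 wm.py wk.npz wrist4.npz wrist5.npz
```

```text
wk.npz face 0.0284 n 123 line angle -34.1 centroid mm [ 5.7 -1.4] face ctr [-3.2  0.7]
wrist4.npz face 0.0138 n 79 line angle -169.6 centroid mm [-10.7  -2.6] face ctr [-2.  -0.3]
wrist5.npz face 0.0136 n 73 line angle -167.1 centroid mm [-11.8  -2.7] face ctr [-2.1 -0.7]
```

Call:
servo_tool(
  motion=[
    [1,0,0,0.03,0,0,-5],
    [1,0,0,0.07,0,0,-10],
    [1,0,0,0.11,0,0,-15],
    [1,0,0,0.138,0,0,-20],
    [1,0,0,0.138,0,0,-20],
    [0,0,0,0.138,0,0,-20],
    [0,0,0,0.138,0,0,-20],
    [0,0,0,0.138,0,0,-20],
    [0,0,0,0.138,0,0,-20],
    [0,0,0,0.138,0,0,-20],
  ],
  grip_force=60,
)

```text
clock: 25.98
position: [0.5946, -0.2781, 0.1065]
ee_rot: [0.688, -0.64, 0.246, -0.239]
ft_force: [-8.0, 3.2, 7.2]
grip_width: 0.404
```

```bash
python3 wm.py new1; python3 st.py
```

```text
new1 face 0.0135 n 269 line angle -167.7 centroid mm [-10.9  -2.4] face ctr [ 1.5 -0.7]
[-0.07  0.27  0.69  2.1  -1.27  0.55  0.09] f [-7.9  2.8  9. ] tq along tool z 0.002 [0.4  0.82 0.35]
spin [-2.9 -0.   0.1]
axial TCP from tight -0.0134 lateral [0.0009 0.0012 0.0008]
```

Call:
servo_tool(
  motion=[
    [0,0,0,0.0003,0,0,5],
    [0,0,0,0.0005,0,0,10],
    [0,0,0,0.0005,0,0,10],
  ],
)

```text
clock: 26.4
position: [0.593, -0.2777, 0.1047]
ee_rot: [-0.63, 0.698, -0.223, 0.259]
ft_force: [-20.8, 6.0, 12.8]
grip_width: 0.405
```

```bash
python3 wm.py new2; python3 st.py
```

```text
new2 face 0.0134 n 274 line angle -167.8 centroid mm [-10.8  -2.6] face ctr [ 2.7 -0.5]
[-0.07  0.27  0.69  2.1  -1.27  0.55 -0.08] f [-21.7   5.6  12.7] tq along tool z -0.697 [0.71 2.47 1.55]
spin [ 7.1 -0.1 -0. ]
axial TCP from tight -0.0139 lateral [-0.0009  0.0016 -0.0008]
```

The mark stayed put (−167.7° → −167.8°) while torque rose to 0.70 N m: the screw is at its dead stop. Release, back off, check.

Call:
servo_tool(
  motion=[
    [0.45,0,0,0,0,0,0],
    [0.6,0,0,0,0,0,0],
    [0.8,0,0,0,0,0,0],
    [1,0,0,0,0,0,0],
    [1,0,0,0,0,0,0],
    [1,0,0,-0.03,0,0,0],
    [1,0,0,-0.07,0,0,0],
    [1,0,0,-0.11,0,0,0],
    [1,0,0,-0.15,0,0,0],
    [1,0,0,-0.15,0,0,0],
    [1,0,0,-0.15,0,0,0],
  ],
  grip_force=20,
)

```text
clock: 27.82
position: [0.4986, -0.2797, 0.2194]
ee_rot: [-0.63, 0.697, -0.224, 0.259]
ft_force: [-0.0, 0.1, -1.1]
grip_width: 1.002
```

```bash
python3 look.py 6|grep -E "scene|side"; python3 fit.py 6 .01; python3 wm.py wrist6.npz; python3 kn.py 6; python3 st.py
```

```text
scene ring 264 [ 0.65628757 -0.27825989] 0.032023078373822705 0.024709237431118247
scene neck 214 [ 0.6591 -0.2804  0.1028] [ 0.6424 -0.2935  0.0643] [ 0.6713 -0.2665  0.1104]
scene pink 133 [ 0.6657 -0.2895  0.0402] [ 0.6232 -0.3063  0.0229] [ 0.6827 -0.2641  0.1042]
side ring 234 [ 0.65505298 -0.28001621] 0.03182962606708393 0.02406057406488138
side neck 322 [ 0.654  -0.2872  0.0945] [ 0.6413 -0.2959  0.0664] [ 0.6694 -0.267   0.1083]
side pink 134 [ 0.6452 -0.2988  0.0373] [ 0.6242 -0.3077  0.0241] [ 0.6754 -0.2771  0.075 ]
scene pink 133 [ 0.6559 -0.2791] z [0.0262 0.0343 0.0949]
scene neck 186 [ 0.6556 -0.2777] z [0.0708 0.1063 0.1078]
side pink 134 [ 0.6555 -0.28  ] z [0.0261 0.0345 0.0707]
side neck 321 [ 0.6559 -0.28  ] z [0.0695 0.1004 0.1075]
wrist neck 802 [ 0.6566 -0.2776] z [0.0687 0.1046 0.1068]
wrist6.npz face 0.0134 n 80 line angle -173.3 centroid mm [-10.9  -2.9] face ctr [-2.2 -0.5]
6 scene face90 0.0143 yellow 11 0.0146 mark angle 167.0 r mm 9.2
6 side face90 0.0152 yellow 19 0.0151 mark angle -171.0 r mm 9.3
[-0.13 -0.19  0.76  2.17 -0.51  0.61 -0.67] f [-0.4  0.1  0.4] tq along tool z 0.035 [ 0.03  0.68 -0.01]
spin [ 7.  -0.  -0.1]
axial TCP from tight 0.134 lateral [-0.0005  0.0017 -0.0004]
```

View pics/scene6.png

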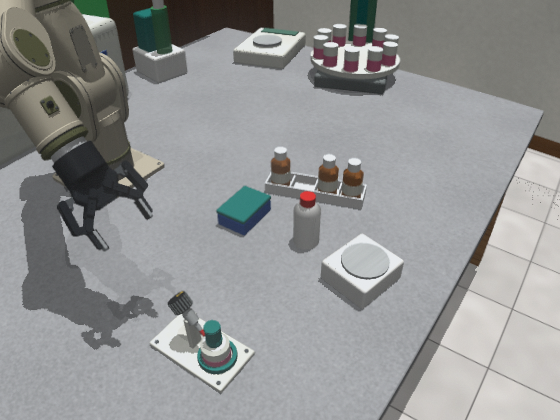

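The picture shows three amber bottles in the rack at (281,165), (328,175) and (353,178), and the second pocket empty. The wash bottle stands at (307,222), the pot is in its nest at (214,345) with the pad on its shoulder, and the gripper is clear.

```bash
python3 -c "
from workcell import ticket; print(ticket.hand_in())"
```

```text
the job is handed in; nothing more can be done
None
```

The job is done and handed in at about 28 s of the 72 s allowed. The pot stands fully down in the teal nest, the clamp screw is tight against its stop, and the gripper is open and clear of everything.

**What I did:** I took the pot by its neck from the rack's second pocket and set it in the nest. I then gripped the knob along its leaning axis, turned it clockwise about 208° until it stopped, and let go.

**Final checks that agreed:**
- **Pot:** it is upright, its top is at about 0.106 m as it should be, and it is centred on the ring to within about 1 mm.
- **Screw:** on the last regrip, the knob's yellow mark did not move while I turned against it with 0.7 N m.
- **Rest of the scene:** the red pad is on the pot's shoulder. The three amber bottles are in the rack and the wash bottle is standing.

**Checks that disagreed:**
- **Knob height:** the knob's outer face read 0.4 mm (wrist camera) to 2.2 mm (side camera) above its nominal tight height, which is roughly the calibration error.
- **First regrip:** about 18° of turning met no clear resistance before the torque rose. The mark had moved at most 3°, so I take that as play or slip in the grip rather than the screw turning.
- **Joint 5:** it came to about its −1.27 rad limit during the last regrip. The readings are rounded, so I can't say exactly how close it got.

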